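Draw a blank from the magazine and swing it to the load-lock rail

TASK

Draw the bottom aluminium blank out of the stack magazine, leaving the others stacked inside, and lay it (do not drop it) squarely and centred on the two rubber ribs of the yellow swivel tray, between the black end stops, and let go. Then swing the tray round, pushing it near its free corner, until it rests against the green stop post, in line with the transfer rail, with the blank still lying square on the ribs. Leave the jar, the dish and the wrench where they are.

Things in the scene. Friction and masses are not known exactly. Their poses are not given: they have to be found in the camera images.
- magazine: Fixed blue gravity magazine, 66 mm wide (y), 104 deep (x), 170 tall. Origin: centre of its underside on the bench; z up; mouth faces its own -x. Stack floor 60 mm up; inner faces at x = -47 and 47, y = -27 and 27 mm. The front wall (outer face x = -52) begins 78 mm up: one blank at a time slides out under it along -x. The wall is tall: a gripper pinching there must lean back from it.
- mouth (a point): Middle of the mouth: on the front wall's outer face, at floor level, axes as the magazine. The floor here is only 36 mm wide and the side cheeks are notched up to 18 mm above it, 26 mm back (x 0 to 26), so fingertips beside the bottom blank may reach below and behind the mouth; the foot is 33 mm back, its base plate 8 mm high, 12 mm back. Pinch slanted 30 to 40 degrees, pointing down and inward.
- blank0: Bottom aluminium blank, 90 (x) by 50 (y) by 12 mm, about 0.15 kg, flat on the magazine's floor. Origin: centre of its underside; x as the magazine's x. Its front end (-x) sticks out of the mouth by 26 to 30 mm. Drawn some 65 mm it is out; the stack drags on it (some N), holds its rear end down, and drops 12 mm as it leaves. Held near one end it swings down in the fingers: carry it by its middle.
- blank1: Blank number 1 above the bottom one in the stack, same size and origin; it has to stay in the magazine.
- blank2: Blank number 2 above the bottom one in the stack, same size and origin; it has to stay in the magazine.
- blank3: Blank number 3 above the bottom one in the stack, same size and origin; it has to stay in the magazine.
- blank4: Blank number 4 above the bottom one in the stack, same size and origin; it has to stay in the magazine.
- tray (a joint): Heading of the yellow swivel tray about its pivot pin, rad: grows counter-clockwise seen from above, 0 to 0.95. 0.95 is against the green stop post, in line with the transfer rail. It starts at 0 to 0.25. It has friction and stays where it is left (about 1.5 N at the free corner moves it).
- tray_seat (a point): Where the blank's underside centre belongs: centre of the two rib tops, 42 mm above the bench. x points outward along the tray from the pivot, z up; turns with the tray. Ribs: 30 mm long (y), 8 thick, at x = -27 and 27, 20 mm above the tray plate, narrower than the blank so fingers fit beside it. End stops 30 mm wide, inner faces x = -49 and 49, rise 6 mm above the ribs. Blank's x along it.
- push_corner (a point): Free corner of the tray plate: a point on its clockwise-side edge, 10 mm from the far end, at mid-thickness, 17 mm above the work surface. The tray plate is 80 mm wide (seat's y from -40 to +40), its bottom 12 mm and top 22 mm above the work surface. Its axes are those of tray_seat: push along its +y to turn the tray counter-clockwise.
- pivot (a point): The tray's fixed pivot pin, on its axis, 12 mm above the work surface; 80 mm from the seat centre, 138 mm (along the tray) from push_corner. Its axes are those of the station: its x is the station's x; the tray heads 0.55 rad clockwise of it when the joint reads 0.
- station: Fixed grey base plate, 190 (x) by 150 (y) by 6 mm, under the tray. Origin: centre of its underside. The transfer rail stub (two bars, up to 33 mm high) and the green stop post (26 mm high, 12 mm wide) are fixed to it, counter-clockwise of the tray.
- jar: Blue capped jar, 56 mm wide, 75 mm tall, loose bystander; origin under its centre.
- dish: Blue open dish, 72 mm wide, 32 mm tall, loose bystander; origin under its centre.
- wrench: Steel wrench 140 mm long lying on the bench, loose bystander; origin at its middle, on the bench.

How it is judged (in metres and radians):
On the way, in this order (a step that is already met when the one before it is completed fails the run):
1. the bottom blank is drawn clear of the magazine, the other four still stacked inside (x of blank0 in the frame of magazine below -0.098 m and x of blank1 in the frame of magazine between -0.012 and 0.012 m and z of blank1 in the frame of magazine between 0.054 and 0.115 m and x of blank2 in the frame of magazine between -0.012 and 0.012 m and z of blank2 in the frame of magazine between 0.054 and 0.115 m and x of blank3 in the frame of magazine between -0.012 and 0.012 m and z of blank3 in the frame of magazine between 0.054 and 0.115 m and x of blank4 in the frame of magazine between -0.012 and 0.012 m and z of blank4 in the frame of magazine between 0.054 and 0.115 m), for 0.1 s.
2. the blank lies square on the tray's ribs, let go, before the tray is swung (x of blank0 in the frame of tray_seat between -0.007 and 0.007 m and y of blank0 in the frame of tray_seat between -0.009 and 0.009 m and z of blank0 in the frame of tray_seat between -0.003 and 0.003 m and angle between the x axis of blank0 and the x axis of tray_seat, either way round below 0.14 rad and angle between blank0's own z axis and vertical below 0.06 rad and linear speed of blank0 below 0.03 m/s and contact force between the fingers and blank0 below 0.1 N and value of joint tray below 0.5 rad), for 0.2 s.
At the end, for the whole second after the job is handed in: Tray at its stop (joint above 0.89 rad); the drawn blank flat on the ribs, released, at rest, within 7 mm along and 9 mm across the seat centre and 0.14 rad of the tray's axis; the other four blanks in the magazine, within 12 mm of its centre along x, none higher than the stack (x of blank0 in the frame of tray_seat between -0.007 and 0.007 m and y of blank0 in the frame of tray_seat between -0.009 and 0.009 m and z of blank0 in the frame of tray_seat between -0.003 and 0.003 m and angle between the x axis of blank0 and the x axis of tray_seat, either way round below 0.14 rad and angle between blank0's own z axis and vertical below 0.06 rad and linear speed of blank0 below 0.03 m/s and contact force between the fingers and blank0 below 0.1 N and value of joint tray above 0.89 rad and velocity of joint tray below 0.05 rad/s and x of blank1 in the frame of magazine between -0.012 and 0.012 m and z of blank1 in the frame of magazine between 0.054 and 0.115 m and x of blank2 in the frame of magazine between -0.012 and 0.012 m and z of blank2 in the frame of magazine between 0.054 and 0.115 m and x of blank3 in the frame of magazine between -0.012 and 0.012 m and z of blank3 in the frame of magazine between 0.054 and 0.115 m and x of blank4 in the frame of magazine between -0.012 and 0.012 m and z of blank4 in the frame of magazine between 0.054 and 0.115 m); the robot touches nothing.
It fails at once if one of the other blanks comes out of the magazine (more than 20 mm out along its x, or lifted above the stack) (x of any of blank1, blank2, blank3, blank4 in the frame of magazine below -0.02 m or z of any of blank1, blank2, blank3, blank4 in the frame of magazine above 0.125 m).
It fails at once if the blank is dropped (falls freely faster than 0.5 m/s) (contact force between the fingers and blank0 below 0.05 N and linear speed of blank0 above 0.5 m/s).
It fails at once if the jar, dish or wrench is moved by more than 20 mm (distance of any of jar, dish, wrench from where it was at the start of the episode above 0.02 m).
It also fails if it takes over 72 s, if anything falls off the work surface, if the arm or the gripper's body presses on something with over 40 N, if the wrist force passes 120 N, or if a joint passes its speed limit or range.

ROBOT

A 6-joint arm with a two-finger parallel gripper is mounted at the origin on the work surface. World frame = base frame: x ahead of the robot, y to its left, z up, the work surface at z = 0. Lengths are in m, angles in degrees, forces in N, time in s.
With the tool pointing down it reaches from about 0.3 to 0.825 m from the base axis. Payload 5.4 kg.
Tool frame: the origin (TCP) lies at the very end of the fingers, on their centre line; the grasp point (between the pads) lies 19 mm behind it; y points along the fingers, z is the direction in which the jaws open and shut, and the axes are right-handed (so a half turn about y gives the same grasp; the last joint's range is limited). The gripper opens to 92 mm and grips with 3 to 60 N. Pads are 20 mm wide; open, the fingers measure 128 mm over their backs; the gripper's body (75 mm by 189 mm) begins 69 mm behind the grasp point.
Start: joints at [53.91, 9.076, 91.501, -0, 79.423, -12.038], TCP at [0.234, 0.525, 0.215] pointing down, gripper open.
Joint ranges: [-166.64, 166.64], [-54.1, 131.32], [10.49, 154.53], [-73.88, 253.88], [9.74, 151.15], [-171.62, 171.62]. Speed limits (degrees/s): [147.25, 147.25, 180, 180, 180, 180].

INTERFACE

Orientations are given as a 3x3 rotation matrix whose columns are the frame's x, y, z axes.
In Python, from cell import read_state, read_camera, camera_params, job_done gives the robot as it stands. The module is installed in compiled form; this text tells all that it offers.
- The arm moves only by the tool play_rows, never from a script. Its argument "commands" is a list of rows, each a list of 6 numbers: the shift along the world's x, y, z in cm, then the turn, a rotation vector about the world's x, y, z in rad. In form: [[x, y, z, wx, wy, wz], ...]. A call has 1 to 10 rows; each row shifts and turns the commanded pose from where the row before left it; what a row does not reach is not made up. A row lasts 1/10 s, in which the tool goes at most 50 mm and 8.59 degrees, less where a joint would pass 70% of its speed; a pose out of reach is approached as far as the arm can. A call with a gripper value outside its range is refused whole. "jaw" is the closure, from -1 (fully open) to 1 (shut), set as the call begins (left out, the last holds). The fingers move at their own pace and stop on an object; "force" is the grip in N (left out, the last holds). Time passes only in rows, so rows that do not move let the fingers close. It gives the time, the measured TCP pose, the force and the opening at its end, in the units of the state.
- read_state(): the state, without advancing time (a new reading comes with each control period).
- read_camera(name): name is "side" or "top" or "wrist"; returns the picture (480x640x3 uint8, red, green, blue); there is no depth.
- camera_params(name): a dict with "camera_matrix" (3x3 intrinsics, pixels), "dist" ([k1, k2, p1, p2, k3] as OpenCV has them; the pictures are not rectified), "world_from_camera" (4x4, takes a point from camera to world coordinates). Camera axes: x right, y up, looking along -z (the intrinsics and any distortion apply to the point x, -y, -z); pixel columns grow to the right and rows downward; lengths in m; the calibration is good to about 2 mm. A picture is of the moment at which its call begins: read the wrist's pose just before it. camera_params takes no time and is no camera call; for the wrist camera it gives the pose at the moment of the call.
- job_done(): hands the job in, once; it reports no verdict.
The state is a dict: "t": time; "joint_pos": joint angles; "qvel": joint speeds; "effort": joint torques, N m; "eef_pos": TCP position; "tcp_rot": TCP orientation; "wrist_force": force on the tool from outside, world axes, zero at the start; "moment": the same for the moment, N m; "finger_gap": finger opening in m.
Only numpy, scipy, OpenCV 4.12 (cv2) and the standard library are available. Lean on these libraries where they do the work, as an engineer would, in place of code of your own. Each camera call takes 0.05 s, during which the arm holds its last target. There are 200 camera calls.

## Working session

There is one attempt and no reset: what is moved stays moved. The work goes in short steps, Python scripts to look and compute and a tool call to move; the robot and the scene stay as the last step left them, time stands still between calls to the robot, and variables do not carry over. Pictures are saved under pics/ and viewed, about 8 in all and at most 12, crops included, and the job is handed in when it is done.

Besides the shell and the picture viewer there is one more tool, called after "Emit:" as name(argument=value, ...) on one line, values as JSON. play_rows: Moves the arm, as the interface text tells. Its arguments: {"type":"object","properties":{"commands":{"type":"array"},"jaw":{"type":"number"},"force":{"type":"number"}},"required":["commands"]}

```bash
mkdir -p pics
cat > h.py <<'E'
import numpy as np, cv2
from cell import *
def params(n):
    p=camera_params(n); return np.array(p["camera_matrix"],float),np.array(p["dist"],float),np.array(p["world_from_camera"],float)
def proj(P,p):
    K,d,T=p; P=np.atleast_2d(P); c=(P-T[:3,3])@T[:3,:3]; c=c*[1,-1,-1]
    return cv2.projectPoints(c,np.zeros(3),np.zeros(3),K,d)[0][:,0]
def unproj(px,z,p):
    K,d,T=p; px=np.atleast_2d(px).astype(float); z=np.broadcast_to(z,len(px))
    u=cv2.undistortPoints(px[:,None],K,d)[:,0]
    r=np.c_[u[:,0],-u[:,1],-np.ones(len(u))]@T[:3,:3].T
    return T[:3,3]+r*((z-T[2,3])/r[:,2])[:,None]
E
python3 - <<'E'
from h import *
for n in("top","side"):
    cv2.imwrite(f"pics/{n}0.png",read_camera(n)[:,:,::-1]); p=params(n); print(n,p[2].round(3).tolist(),p[0].round(0).tolist(),p[1])
print(read_state())
E
```

```text
top [[0.018, 0.996, -0.091, 0.47], [-1.0, 0.018, -0.008, 0.074], [-0.007, 0.091, 0.996, 0.934], [0.0, 0.0, 0.0, 1.0]] [[456.0, 0.0, 315.0], [0.0, 456.0, 242.0], [0.0, 0.0, 1.0]] [-0.11176461  0.          0.          0.          0.        ]
side [[0.937, 0.231, -0.264, 0.308], [-0.35, 0.585, -0.732, -0.698], [-0.014, 0.778, 0.629, 0.736], [0.0, 0.0, 0.0, 1.0]] [[509.0, 0.0, 322.0], [0.0, 509.0, 235.0], [0.0, 0.0, 1.0]] [0.03852796 0.         0.         0.         0.        ]
{'t': 0.1, 'joint_pos': array([ 5.39076584e+01,  9.11082190e+00,  9.15649728e+01,  6.63448489e-04,
        7.94253848e+01, -1.20389850e+01]), 'qvel': array([ 0.0003668 , -0.05156808, -0.19820271,  0.1224899 , -0.03640905,
        0.09516793]), 'effort': array([-3.07103055e-04, -3.86504638e+01, -3.22959888e+01,  7.02820485e-02,
        3.39493097e-02, -6.12420672e-05]), 'eef_pos': array([0.23403862, 0.52457825, 0.2136998 ]), 'tcp_rot': array([[ 9.13165219e-01, -1.04947764e-03,  4.07588249e-01],
       [-4.07589424e-01, -1.42027465e-03,  9.13164194e-01],
       [-3.79458143e-04, -9.99998441e-01, -1.72470140e-03]]), 'wrist_force': array([ 0.1794351 , -0.35198045,  0.01509183]), 'moment': array([-0.00889159,  0.02955179,  0.01072961]), 'finger_gap': 0.09207239471098203}
```

View pics/top0.png

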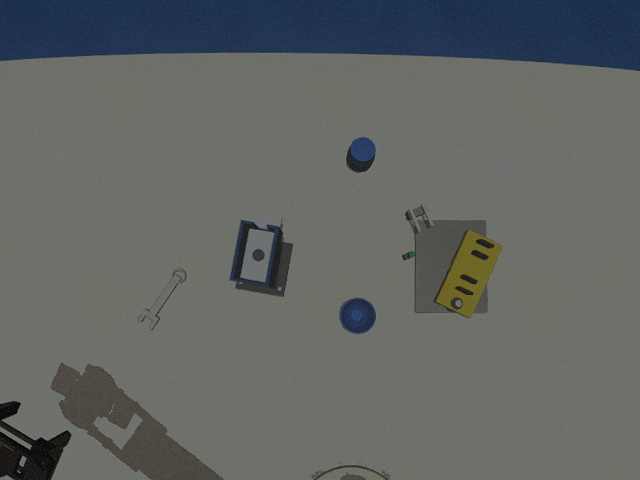

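View pics/side0.png

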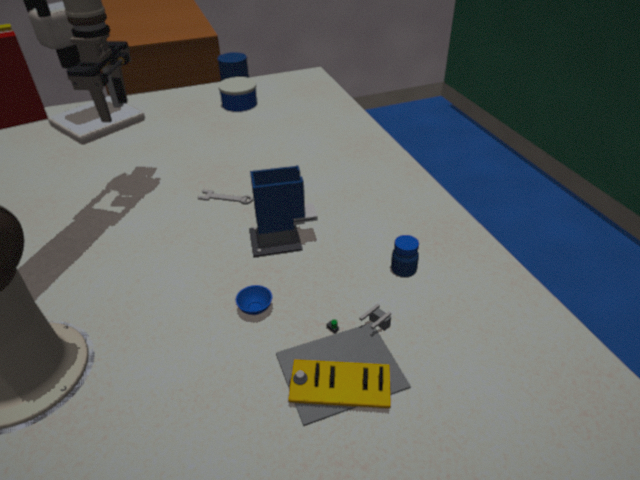

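The magazine is near (257,255) top and its mouth faces world +x, with the blank seen at (306,218) in the side view. The tray is at (468,273) top. I'll zoom both.

Run:
```python
from h import *
t=cv2.imread("pics/top0.png"); s=cv2.imread("pics/side0.png")
def c(im,x,y,w,h,k):
    o=cv2.resize(im[y:y+h,x:x+w],(400,300),interpolation=cv2.INTER_CUBIC); o=cv2.convertScaleAbs(o,alpha=1.5,beta=10)
    for i in range(0,w,10): cv2.putText(o,str(x+i) if i%20==0 else "|",(int(i*k),8),0,.3,(0,0,255))
    for j in range(10,h,10): cv2.putText(o,str(y+j),(0,int(j*k)+3),0,.3,(0,0,255))
    return o
a=np.hstack([c(t,215,210,100,75,4),c(s,235,160,100,75,4)])
b=np.hstack([c(t,395,205,133,100,3),c(s,270,315,133,100,3)])
b[:]=b
cv2.imwrite("pics/z.png",np.vstack([a,b]))
```

```text
(no output)
```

View pics/z.png

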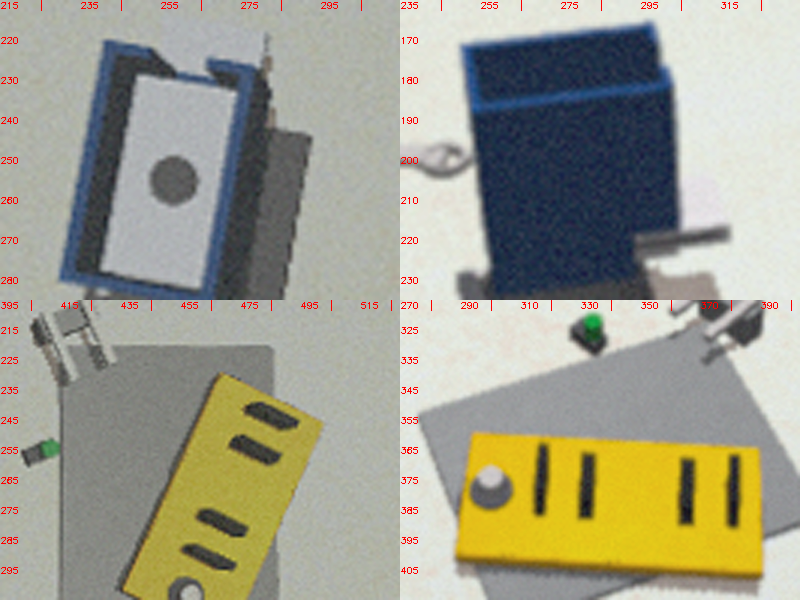

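Run:
```python
from h import *
from scipy.optimize import least_squares
T,S=params("top"),params("side")
def fit(L,x0,nm):
    def f(v):
        c,s=np.cos(v[2]),np.sin(v[2]); r=[]
        for p,P,uv in L:
            a,b,z=[u if u!='e' else (-v[3]*1000) for u in P]
            a,b,z=a/1e3,b/1e3,z/1e3
            r.append(proj([v[0]+c*a-s*b,v[1]+s*a+c*b,z],p)[0]-uv)
        return np.ravel(r)
    o=least_squares(f,x0,loss='soft_l1'); print(nm,o.x.round(4)); print(f(o.x).reshape(-1,2).round(1).tolist()); return o.x
fit([(T,(-52,-33,170),(241.75,220.25)),(T,(-52,33,170),(279.25,226.25)),(T,(52,-33,170),(230.5,280)),
 (S,(52,33,170),(252.75,187)),(S,(-52,33,170),(302.5,178.5)),(S,(52,-33,170),(250.25,171.25)),(S,(-52,-33,170),(298.75,166.25))],[.5,.15,3.0],"mag")
fit([(T,(68,40,22),(468.1,229.7)),(T,(68,-40,22),(502.7,246.3)),(T,('e',40,22),(434.2,301.7)),
 (S,(68,-40,20),(391,406)),(S,(68,40,22),(389.7,364.3)),(S,('e',40,22),(294,359.3)),(S,(-27,15,42),(332.7,366)),(S,(27,15,42),(365.7,368))],[.4,-.25,-.4,.1],"seat")
fit([(T,(95,75,6),(415,220.3)),(T,(95,-75,6),(485.4,220.3)),(T,(-95,75,6),(415,312.5)),(T,(-95,-75,6),(487,312))],[.4,-.25,0],"station")
print(unproj([289.5,234],.072,S), unproj([(282,220)],.07,T), unproj([(317,218)],.066,S))
```

```text
mag [0.5221 0.1806 2.9961]
[[-0.2, -1.4], [0.6, -1.2], [0.2, -0.5], [-1.3, 0.6], [-0.0, 2.6], [-2.1, -0.6], [-1.8, -1.6]]
seat [ 0.5126 -0.2402 -0.4303  0.0969]
[[1.3, -2.8], [1.6, -2.4], [2.2, -1.0], [-0.4, 0.6], [-0.6, -0.6], [-1.7, -0.6], [-0.5, -0.3], [-0.6, -0.6]]
station [ 0.5119 -0.198   0.0089]
[[-0.6, -0.7], [0.1, 0.1], [0.1, 0.0], [0.4, 0.5]]
[[0.52374158 0.10412741 0.072     ]] [[0.59140439 0.14507349 0.07      ]] [[0.59865921 0.14260756 0.066     ]]
```

```bash
cat >> h.py <<'E'
from scipy.spatial.transform import Rotation as R
def tool(yaw,slant=35):
    "yaw: heading of the outward (mag -x / tray +x) direction"
    o=np.array([np.cos(yaw),np.sin(yaw),0]); s=np.radians(slant)
    y=-np.sin(s)*o+[0,0,-np.cos(s)]; z=np.array([-o[1],o[0],0]); return np.c_[np.cross(y,z),y,z]
def rows(pos,Rt,st=None):
    st=st or read_state(); d=(np.array(pos)-st["eef_pos"])*100; w=(R.from_matrix(Rt)*R.from_matrix(st["tcp_rot"]).inv()).as_rotvec()
    n=max(np.linalg.norm(d)/4.5,np.linalg.norm(w)/.14); print("shift cm",d.round(2),"turn",w.round(3),"min rows",round(n,1),"turn/row@10",(w/10).round(4)); return d,w
M=np.array([.5221,.1806]);MY=2.9961
E
python3 - <<'E'
from h import *
o=np.array([-np.cos(MY),-np.sin(MY)])
p=M+o*(.053+.09); print(p)
rows([*p,.20],tool(MY-np.pi))
E
```

```text
[0.66358915 0.15986787]
shift cm [ 42.96 -36.47  -1.37] turn [0.172 0.588 0.265] min rows 12.5 turn/row@10 [0.0172 0.0588 0.0265]
```

Emit:
play_rows(commands=[[3.07,-2.6,1.5,0.0123,0.042,0.0189],[3.07,-2.6,1.5,0.0123,0.042,0.0189],[3.07,-2.6,1.5,0.0123,0.042,0.0189],[3.07,-2.6,1.5,0.0123,0.042,0.0189],[3.07,-2.6,1.5,0.0123,0.042,0.0189],[3.07,-2.6,0.5,0.0123,0.042,0.0189],[3.07,-2.6,0,0.0123,0.042,0.0189]])

```text
t: 0.8
eef_pos: [0.4507, 0.3419, 0.2956]
tcp_rot: [[0.914, -0.294, 0.279], [-0.272, 0.067, 0.96], [-0.301, -0.953, -0.019]]
wrist_force: [0.7, 0.4, 0.5]
finger_gap: 0.0916
```

Emit:
play_rows(commands=[[3.07,-2.6,0,0.0123,0.042,0.0189],[3.07,-2.6,0,0.0123,0.042,0.0189],[3.07,-2.6,-1.5,0.0123,0.042,0.0189],[3.07,-2.6,-1.5,0.0123,0.042,0.0189],[3.07,-2.6,-1.5,0.0123,0.042,0.0189],[3.07,-2.6,-2,0.0123,0.042,0.0189],[3.07,-2.6,-2,0.0123,0.042,0.0189],[0,0,0,0,0,0],[0,0,0,0,0,0]])

```text
t: 1.7
eef_pos: [0.6636, 0.1603, 0.2045]
tcp_rot: [[0.806, -0.573, 0.148], [-0.121, 0.086, 0.989], [-0.58, -0.815, -0.0]]
wrist_force: [0.6, 0.0, 1.5]
finger_gap: 0.0917
```

```bash
cat > look.py <<'E'
from h import *
import sys
# overlay model on wrist picture
n=sys.argv[1]; p=params("wrist"); im=read_camera("wrist")[:,:,::-1].copy(); cv2.imwrite(f"pics/{n}_raw.png",im)
im=cv2.convertScaleAbs(im,alpha=1.4,beta=10)
c,s=np.cos(MY),np.sin(MY)
def W(P): P=np.array(P)/1e3; return np.c_[M[0]+c*P[:,0]-s*P[:,1],M[1]+s*P[:,0]+c*P[:,1],P[:,2]]
for L in ([(-52,-33,170),(-52,33,170),(-52,33,78),(-52,-33,78)],[(-80,-25,72),(-80,25,72),(-52,25,72),(-52,-25,72)],[(-52,-33,170),(52,-33,170),(52,33,170),(-52,33,170)]):
    cv2.polylines(im,[proj(W(L),p).round().astype(int)],True,(0,0,255),1)
cv2.imwrite(f"pics/{n}.png",im)
E
python3 look.py w1; python3 -c "
from h import *
s=read_state();print(s['t'],s['eef_pos'],s['joint_pos'],s['wrist_force'])
p=M+np.array([np.cos(MY-np.pi),np.sin(MY-np.pi)])*.143
rows([*p,.2],tool(MY-np.pi))"
```

```text
1.75 [0.66382375 0.16143215 0.20935681] [  0.9571726   58.35792714  29.3976165    6.76875277 126.74439643
 -78.28332101] [ 0.16138981 -0.67191548  1.58932777]
shift cm [-0.02 -0.16 -0.94] turn [-0.001 -0.001  0.001] min rows 0.2 turn/row@10 [-0.0001 -0.0001  0.0001]
```

View pics/w1.png

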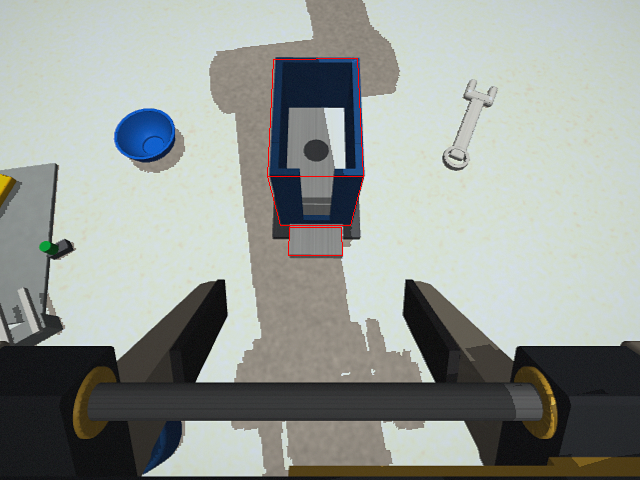

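The overlay matches the magazine and the blank (front edge near row 256, columns 289–342), so the pose is good. I'll go in for the first pinch.

```bash
python3 -c "
from h import *
s=read_state();print(s['eef_pos'])
o=np.array([np.cos(MY-np.pi),np.sin(MY-np.pi)]);print(o)
rows([*(M+o*.054),.0505],tool(MY-np.pi))"
```

```text
[0.66382375 0.16143215 0.20935681]
[ 0.9894346 -0.1449799]
shift cm [ -8.83   1.13 -15.89] turn [-0.001 -0.001  0.001] min rows 4.0 turn/row@10 [-0.0001 -0.0001  0.0001]
```

Emit:
play_rows(commands=[[-1.1,0.14,-2.0,0,0,0],[-1.1,0.14,-2.0,0,0,0],[-1.1,0.14,-2.0,0,0,0],[-1.1,0.14,-2.0,0,0,0],[-1.1,0.14,-2.0,0,0,0],[-1.1,0.14,-2.0,0,0,0],[-1.1,0.14,-2.0,0,0,0],[-1.1,0.14,-1.9,0,0,0],[0,0,0,0,0,0],[0,0,0,0,0,0]])

```text
t: 2.75
eef_pos: [0.577, 0.1733, 0.0546]
tcp_rot: [[0.814, -0.563, 0.145], [-0.118, 0.084, 0.989], [-0.569, -0.822, 0.002]]
wrist_force: [0.1, -0.0, 0.4]
finger_gap: 0.0918
```

Emit:
play_rows(commands=[[0,0,0,0,0,0],[0,0,0,0,0,0],[0,0,0,0,0,0],[0,0,0,0,0,0],[0,0,0,0,0,0],[0,0,0,0,0,0]], jaw=1, force=20)

```text
t: 3.35
eef_pos: [0.5765, 0.1727, 0.0505]
tcp_rot: [[0.811, -0.567, 0.147], [-0.119, 0.086, 0.989], [-0.573, -0.82, 0.002]]
wrist_force: [2.2, 2.4, -0.1]
finger_gap: 0.0503
```

```bash
python3 look.py w2; python3 -c "
from h import *
s=read_state();print(s)
d=s['eef_pos'][:2]-M;c,q=np.cos(MY),np.sin(MY);print('mag xy',c*d[0]+q*d[1],-q*d[0]+c*d[1])"
```

```text
{'t': 3.4, 'joint_pos': array([  1.89638313,  50.12263947,  60.90825236,   6.16062984,
       103.40116704, -80.12285421]), 'qvel': array([ 0.08571527, -0.07535524,  0.07673106, -0.16159221, -0.02759754,
       -0.09665425]), 'effort': array([ -1.02659192, -58.27807903, -27.08658993,  -0.36377862,
         2.71164604,  -0.14201967]), 'eef_pos': array([0.57648731, 0.17269689, 0.05050762]), 'tcp_rot': array([[ 0.81083001, -0.56655856,  0.14685398],
       [-0.11927501,  0.08569244,  0.98915635],
       [-0.57299927, -0.81955366,  0.00190572]]), 'wrist_force': array([ 1.14462576,  2.23188611, -0.24761653]), 'moment': array([ 0.33311178, -0.5268485 , -0.42621362]), 'finger_gap': 0.04983503981121544}
mag xy -0.05495847779344629 -6.545431263112016e-05
```

View pics/w2.png

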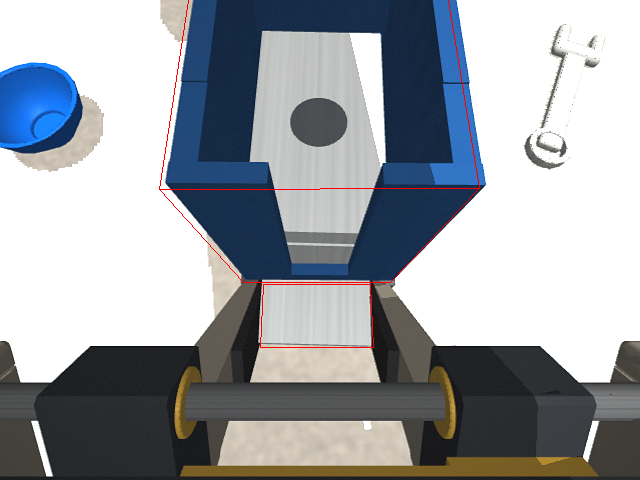

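The blank is gripped (gap 50 mm), with its front at rows 283–346. I'll draw it 40 mm.

Emit:
play_rows(commands=[[0.4,-0.058,0,0,0,0],[0.4,-0.058,0,0,0,0],[0.4,-0.058,0,0,0,0],[0.4,-0.058,0,0,0,0],[0.4,-0.058,0,0,0,0],[0.4,-0.058,0,0,0,0],[0.4,-0.058,0,0,0,0],[0.4,-0.058,0,0,0,0],[0.4,-0.058,0,0,0,0],[0.4,-0.058,0,0,0,0]], force=35)

```text
t: 4.4
eef_pos: [0.6119, 0.1671, 0.0502]
tcp_rot: [[0.803, -0.578, 0.144], [-0.118, 0.084, 0.99], [-0.584, -0.812, -0.0]]
wrist_force: [-14.0, 2.0, 2.4]
finger_gap: 0.0497
```

Emit:
play_rows(commands=[[0,0,0,0,0,0],[0,0,0,0,0,0],[0,0,0,0,0,0]])

```text
t: 4.7
eef_pos: [0.6135, 0.1668, 0.05]
tcp_rot: [[0.806, -0.574, 0.145], [-0.118, 0.084, 0.989], [-0.58, -0.815, -0.0]]
wrist_force: [-4.6, 0.4, 0.6]
finger_gap: 0.0495
```

```bash
python3 look.py w3; python3 -c "
from h import *
s=read_state();print(s['wrist_force'],s['eef_pos'],s['finger_gap'])
d=s['eef_pos'][:2]-M;c,q=np.cos(MY),np.sin(MY);print('mag xy',c*d[0]+q*d[1],-q*d[0]+c*d[1])"
```

```text
[-3.19785371  1.30443084  0.76329401] [0.61422476 0.1666243  0.05005457] 0.04969161539511821
mag xy -0.09317762400201962 0.00047180315695419944
```

View pics/w3.png

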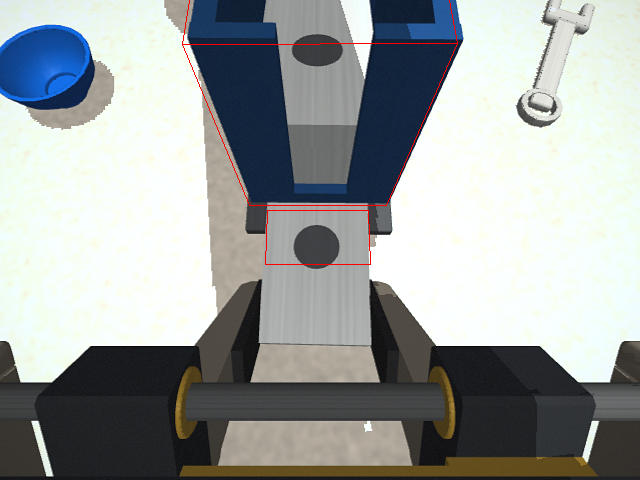

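```bash
python3 -c "
from h import *
p=params('wrist')
for px in ([317,247],[315.5,345]):
  d=unproj([px],.072,p)[0][:2]-M;c,q=np.cos(MY),np.sin(MY);print('mag xy',c*d[0]+q*d[1],-q*d[0]+c*d[1])"
```

```text
mag xy -0.07220769189745879 0.00023039585405197627
mag xy -0.1174976190554841 0.0009633202370943825
```

Emit:
play_rows(commands=[[0,0,0,0,0,0],[0,0,0,0,0,0],[0,0,0,0,0,0]], jaw=-0.6)

```text
t: 5.05
eef_pos: [0.6166, 0.1662, 0.0507]
tcp_rot: [[0.811, -0.566, 0.147], [-0.12, 0.085, 0.989], [-0.573, -0.82, 0.001]]
wrist_force: [0.0, 0.5, 1.2]
finger_gap: 0.0716
```

Emit:
play_rows(commands=[[-0.56,0.082,0,0,0,0],[-0.56,0.082,0,0,0,0],[-0.56,0.082,0,0,0,0],[-0.56,0.082,0,0,0,0],[-0.56,0.082,0,0,0,0],[-0.56,0.082,0,0,0,0],[0,0,0,0,0,0],[0,0,0,0,0,0]])

```text
t: 5.85
eef_pos: [0.5825, 0.1714, 0.0507]
tcp_rot: [[0.811, -0.567, 0.146], [-0.119, 0.085, 0.989], [-0.573, -0.819, 0.001]]
wrist_force: [-0.2, -0.2, 0.0]
finger_gap: 0.0736
```

```bash
python3 look.py w4; python3 -c "
from h import *
s=read_state();p=params('wrist');c,q=np.cos(MY),np.sin(MY)
im=cv2.imread('pics/w4_raw.png');g=cv2.cvtColor(im,6)
print(s['eef_pos'],s['wrist_force'])
m=(g<110).astype(np.uint8); m[:150]=0;m[450:]=0
n,l,st,ce=cv2.connectedComponentsWithStats(m)
for i in range(1,n):
  if 300<st[i,4]<6000:
    d=unproj([ce[i]],.072,p)[0][:2]-M; print(st[i],ce[i],c*d[0]+q*d[1],-q*d[0]+c*d[1])
d=(s['eef_pos']-.019*s['tcp_rot'][:,1])[:2]-M;print('grasp',c*d[0]+q*d[1],-q*d[0]+c*d[1])"
```

```text
[0.58265164 0.17134653 0.0506577 ] [ 0.5820183   0.75924411 -1.52770612]
[ 292  291   49   49 1914] [315.92789969 315.        ] -0.07236185863242783 0.0007012901936387633
grasp -0.07214737543850418 0.0004070634940328381
```

View pics/w4.png

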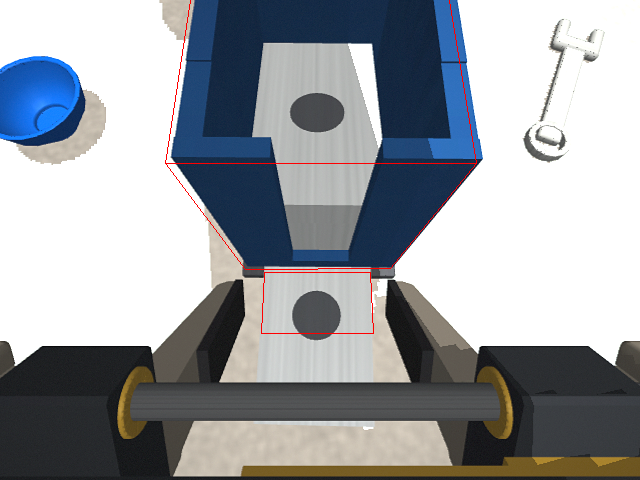

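The blank's centre dot at (316,315) lies between the pads, and the measured grasp point matches it within 0.3 mm. I'll grip it and draw it out.

Emit:
play_rows(commands=[[0,0,0,0,0,0],[0,0,0,0,0,0],[0,0,0,0,0,0],[0,0,0,0,0,0],[0,0,0,0,0,0]], jaw=1, force=40)

```text
t: 6.4
eef_pos: [0.5828, 0.1716, 0.0505]
tcp_rot: [[0.811, -0.567, 0.147], [-0.119, 0.085, 0.989], [-0.573, -0.819, 0.001]]
wrist_force: [0.4, 1.3, -0.9]
finger_gap: 0.0497
```

Emit:
play_rows(commands=[[0.45,-0.066,0,0,0,0],[0.45,-0.066,0,0,0,0],[0.45,-0.066,0,0,0,0],[0.45,-0.066,0,0,0,0],[0.45,-0.066,0,0,0,0],[0.45,-0.066,0,0,0,0],[0.45,-0.066,0,0,0,0],[0.45,-0.066,0,0,0,0],[0.45,-0.066,0,0,0,0],[0.45,-0.066,0,0,0,0]])

```text
t: 7.4
eef_pos: [0.628, 0.1647, 0.0505]
tcp_rot: [[0.811, -0.567, 0.146], [-0.119, 0.085, 0.989], [-0.573, -0.819, 0.001]]
wrist_force: [0.7, -0.1, -2.5]
finger_gap: 0.0498
```

Emit:
play_rows(commands=[[0.3,-0.044,0.2,0,0,0],[0.3,-0.044,0.4,0,0,0],[0.3,-0.044,0.6,0,0,0],[0.3,-0.044,0.8,0,0,0],[0,0,0,0,0,0],[0,0,0,0,0,0]])

```text
t: 8.0
eef_pos: [0.6399, 0.163, 0.0712]
tcp_rot: [[0.811, -0.566, 0.146], [-0.119, 0.085, 0.989], [-0.573, -0.82, 0.001]]
wrist_force: [0.7, 0.6, -1.5]
finger_gap: 0.0495
```

```bash
python3 look.py w5; python3 -c "
from h import *
s=read_state();print(s['t'],s['eef_pos'],s['wrist_force'],s['finger_gap'])"
```

```text
8.05 [0.63956585 0.16303874 0.07066174] [ 0.93737292 -0.40218995 -1.98546296] 0.0498685025456294
```

View pics/w5.png

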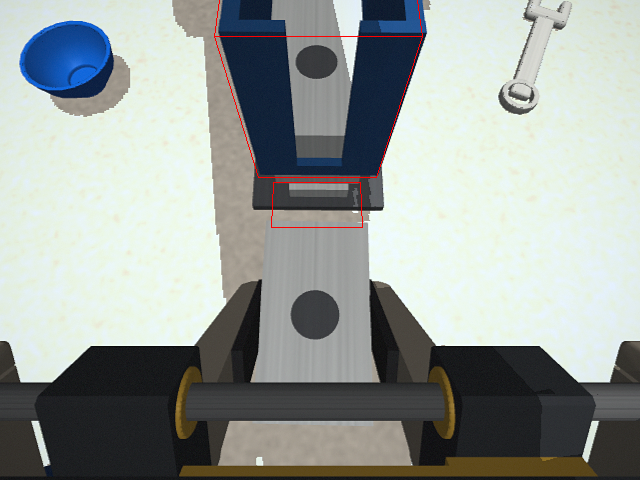

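The blank came out held at its middle (dot still at (315,315)) and the stack stayed behind. Next is up and over towards the tray.

Emit:
play_rows(commands=[[0.3,0,2,0,0,0],[0.3,0,3,0,0,0],[0.3,0,3,0,0,0],[0.2,0,3,0,0,0],[0,-1,2,0,0,0],[0,-2,0,0,0,0],[0,-3,0,0,0,0],[0,0,0,0,0,0]])

```text
t: 8.85
eef_pos: [0.6502, 0.0982, 0.1987]
tcp_rot: [[0.808, -0.569, 0.151], [-0.124, 0.086, 0.988], [-0.576, -0.818, -0.001]]
wrist_force: [-0.2, 0.2, -2.5]
finger_gap: 0.0493
```

```bash
python3 -c "
from h import *
rows([.6126,-.286,.19],tool(-.43))"
```

```text
shift cm [ -3.76 -38.42  -0.87] turn [ 0.    -0.003 -0.278] min rows 8.6 turn/row@10 [ 0.     -0.0003 -0.0278]
```

Emit:
play_rows(commands=[[-0.1,-1.5,0,0,0,-0.0174],[-0.2,-2.5,0,0,0,-0.0174],[-0.25,-2.5,0,0,0,-0.0174],[-0.25,-2.5,0,0,0,-0.0174],[-0.25,-2.5,0,0,0,-0.0174],[-0.25,-2.5,0,0,0,-0.0174],[-0.25,-2.5,0,0,0,-0.0174],[-0.25,-2.5,0,0,0,-0.0174],[-0.25,-2.5,0,0,0,-0.0174],[-0.25,-2.5,0,0,0,-0.0174]])

```text
t: 9.85
eef_pos: [0.6267, -0.1384, 0.1995]
tcp_rot: [[0.776, -0.545, 0.317], [-0.258, 0.183, 0.949], [-0.575, -0.818, 0.001]]
wrist_force: [0.5, -0.8, -2.7]
finger_gap: 0.0496
```

Emit:
play_rows(commands=[[-0.25,-2.5,0,0,0,-0.0174],[-0.25,-2.5,0,0,0,-0.0174],[-0.25,-2.5,0,0,0,-0.0174],[-0.25,-2.5,0,0,0,-0.0174],[-0.25,-2.5,0,0,0,-0.0174],[-0.25,-1.5,0,0,0,-0.0174],[0,0,0,0,0,0],[0,0,0,0,0,0],[0,0,0,0,0,0]])

```text
t: 10.75
eef_pos: [0.6129, -0.2755, 0.2006]
tcp_rot: [[0.747, -0.523, 0.411], [-0.336, 0.237, 0.912], [-0.574, -0.819, 0.002]]
wrist_force: [-0.7, 0.3, -1.4]
finger_gap: 0.0496
```

```bash
cat > look2.py <<'E'
from h import *
import sys
n,X,Y,A=sys.argv[1],*map(float,sys.argv[2:5])
p=params("wrist"); s=read_state(); im=read_camera("wrist")[:,:,::-1].copy(); cv2.imwrite(f"pics/{n}_raw.png",im); np.savez(f"pics/{n}.npz",*p)
c,q=np.cos(A),np.sin(A)
def W(P): P=np.array(P)/1e3; return np.c_[X+c*P[:,0]-q*P[:,1],Y+q*P[:,0]+c*P[:,1],P[:,2]]
box=lambda a,b,z:[(a,-b,z),(a,b,z)]
for L in ([(68,40,22),(68,-40,22),(-97,-40,22),(-97,40,22)],[(-31,-15,42),(-31,15,42),(-23,15,42),(-23,-15,42)],[(31,-15,42),(31,15,42),(23,15,42),(23,-15,42)],[(-49,-15,48),(-49,15,48)],[(49,-15,48),(49,15,48)]):
    cv2.polylines(im,[proj(W(L),p).round().astype(int)],True,(0,0,255),1)
g=s["eef_pos"]-.019*s["tcp_rot"][:,1]; z=s["tcp_rot"][:,2]; a=np.cross(z,[0,0,1])
B=np.array([g+i*.045*a+j*.025*z+[0,0,.006] for i,j in((1,1),(1,-1),(-1,-1),(-1,1))])
cv2.polylines(im,[proj(B,p).round().astype(int)],True,(0,160,0),1)
cv2.imwrite(f"pics/{n}.png",im); print(s["t"],s["eef_pos"],"grasp",g,"yaw",np.arctan2(a[1],a[0]),s["wrist_force"])
E
python3 look2.py w6 .5126 -.2402 -.43
```

```text
10.75 [ 0.61293446 -0.2755157   0.20062366] grasp [ 0.62286517 -0.28001874  0.21618334] yaw -0.4234731454718451 [-0.67546245  0.26497787 -1.35983386]
```

View pics/w6.png

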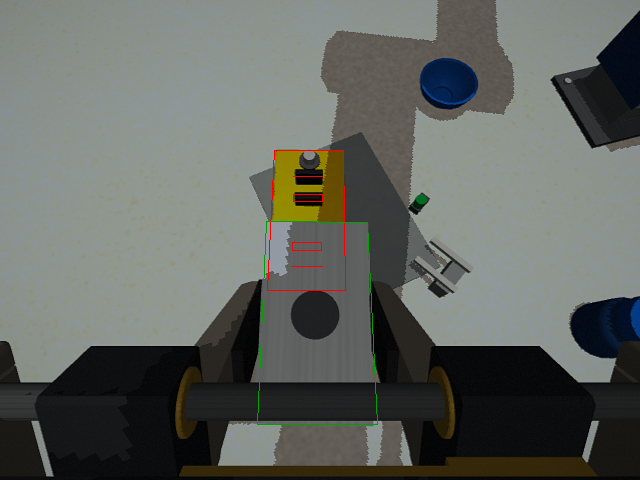

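Run:
```python
from h import *
im=cv2.imread("pics/w6_raw.png"); f=np.load("pics/w6.npz"); p=(f["arr_0"],f["arr_1"],f["arr_2"])
pr=im[140:212,298:318].mean((1))[:, [1,2]].mean(1); print([(140+i,int(v)) for i,v in enumerate(pr)])
for r in (176,197,200): print(r,im[r,285:335,2].tolist())
A=-.43;c,q=np.cos(A),np.sin(A)
for P in [(-49,0,48),(-31,0,42),(-23,0,42),(-31,0,22),(-23,0,22),(-97,0,22),(-97,0,12),(-27,15,42),(-27,-15,42),(-40,40,22),(-40,-40,22)]:
    a,b,z=np.array(P)/1e3; print(P,proj([.5126+c*a-q*b,-.2402+q*a+c*b,z],p).round(1))
for r in(165,190,215): 
    y=im[r].astype(int); m=np.where((y[:,2]-y[:,0]>40))[0]; print(r,m.min(),m.max())
```

```text
[(140, 149), (141, 149), (142, 149), (143, 149), (144, 148), (145, 149), (146, 149), (147, 149), (148, 149), (149, 145), (150, 126), (151, 135), (152, 128), (153, 120), (154, 118), (155, 111), (156, 105), (157, 101), (158, 90), (159, 75), (160, 50), (161, 52), (162, 52), (163, 54), (164, 55), (165, 62), (166, 61), (167, 71), (168, 78), (169, 28), (170, 15), (171, 18), (172, 20), (173, 16), (174, 2), (175, 3), (176, 3), (177, 4), (178, 3), (179, 4), (180, 4), (181, 3), (182, 2), (183, 0), (184, 32), (185, 150), (186, 142), (187, 141), (188, 141), (189, 141), (190, 143), (191, 145), (192, 40), (193, 15), (194, 18), (195, 19), (196, 19), (197, 20), (198, 15), (199, 3), (200, 4), (201, 4), (202, 5), (203, 4), (204, 1), (205, 25), (206, 125), (207, 146), (208, 142), (209, 142), (210, 142), (211, 142)]
176 [148, 147, 148, 148, 148, 148, 149, 148, 151, 157, 71, 0, 3, 4, 5, 2, 3, 2, 6, 6, 4, 4, 4, 3, 5, 6, 0, 2, 3, 3, 2, 5, 5, 4, 2, 1, 0, 28, 144, 115, 98, 100, 103, 103, 102, 102, 101, 101, 101, 102]
197 [148, 148, 148, 147, 147, 148, 148, 149, 154, 81, 21, 19, 18, 22, 21, 18, 20, 19, 19, 20, 21, 20, 19, 22, 20, 21, 20, 19, 20, 18, 18, 20, 19, 22, 10, 7, 4, 49, 100, 106, 104, 104, 102, 103, 103, 103, 102, 103, 103, 104]
200 [148, 147, 147, 147, 148, 148, 147, 148, 153, 98, 29, 0, 4, 6, 1, 5, 3, 3, 5, 2, 4, 7, 1, 5, 5, 4, 4, 5, 4, 7, 3, 3, 2, 7, 3, 3, 0, 48, 100, 106, 104, 103, 104, 104, 103, 103, 104, 104, 105, 104]
(-49, 0, 48) [[307.5 175.9]]
(-31, 0, 42) [[307.4 193.8]]
(-23, 0, 42) [[307.3 200.7]]
(-31, 0, 22) [[307.7 201.7]]
(-23, 0, 22) [[307.6 208.4]]
(-97, 0, 22) [[308.5 150.2]]
(-97, 0, 12) [[308.6 154.8]]
(-27, 15, 42) [[321.5 197.3]]
(-27, -15, 42) [[293.1 197.1]]
(-40, 40, 22) [[343.6 194.6]]
(-40, -40, 22) [[272.1 194.1]]
165 275 343
190 274 343
215 272 344
```

```bash
python3 -c "
from h import *
Rt=tool(-.43); t=np.array([.5106,-.2385,.048])+.019*Rt[:,1]; print(t)
rows(t+[0,0,.03],Rt)"
```

```text
[ 0.50069413 -0.23395696  0.03243611]
shift cm [-11.23   4.15 -13.83] turn [-0.001  0.    -0.007] min rows 4.1 turn/row@10 [-0.0001  0.     -0.0007]
```

Emit:
play_rows(commands=[[-1.2,0.45,-0.5,0,0,-0.001],[-1.5,0.55,-1.0,0,0,-0.001],[-1.7,0.65,-1.5,0,0,-0.001],[-1.7,0.65,-2.0,0,0,-0.001],[-1.7,0.65,-2.5,0,0,-0.001],[-1.7,0.6,-2.5,0,0,-0.001],[-1.2,0.4,-2.3,0,0,-0.001],[-0.53,0.2,-1.53,0,0,0],[0,0,0,0,0,0]])

```text
t: 11.7
eef_pos: [0.4989, -0.2338, 0.0605]
tcp_rot: [[0.742, -0.524, 0.418], [-0.34, 0.243, 0.908], [-0.577, -0.817, 0.002]]
wrist_force: [-0.0, 0.5, -1.8]
finger_gap: 0.0496
```

Emit:
play_rows(commands=[[0,0,0,0,0,0],[0,0,0,0,0,0],[0,0,0,0,0,0]])

```text
t: 12.0
eef_pos: [0.5015, -0.2362, 0.0635]
tcp_rot: [[0.746, -0.518, 0.419], [-0.344, 0.24, 0.908], [-0.571, -0.821, 0.0]]
wrist_force: [0.0, -0.7, -1.6]
finger_gap: 0.0499
```

```bash
python3 -c "
from h import *
Rt=tool(-.43); t=np.array([.5106,-.2385,.048])+.019*Rt[:,1]
s=read_state();print(s['eef_pos'],s['wrist_force']);rows(t,Rt,s)"; python3 look2.py w7 .5106 -.2385 -.43
```

```text
[ 0.50153181 -0.23617124  0.06352828] [ 0.04198581 -0.68108806 -1.60494206]
shift cm [-0.08  0.22 -3.11] turn [0.001 0.003 0.002] min rows 0.7 turn/row@10 [0.0001 0.0003 0.0002]
12.0 [ 0.50153181 -0.23617124  0.06352828] grasp [ 0.51138243 -0.24072196  0.07912495] yaw -0.4320864154232719 [ 0.04198581 -0.68108806 -1.60494206]
```

View pics/w7.png

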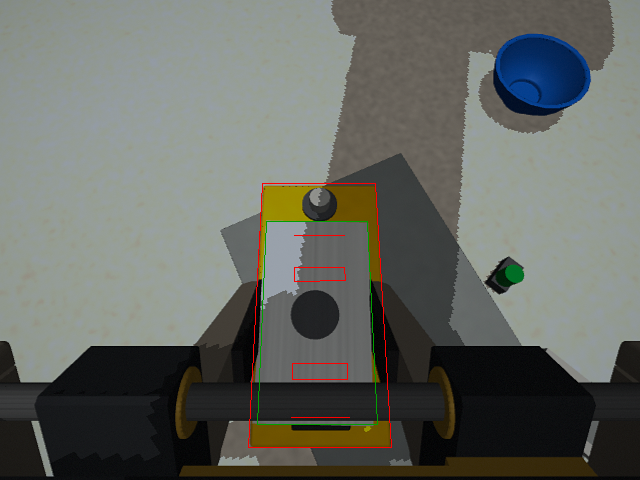

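The pictures agree with the model: tray edges are at columns 263–375, the blank spans 264–369, and the blank needs about 2 mm toward tray +y. I'll correct that and lower.

Emit:
play_rows(commands=[[-0.04,0.1,-0.5,0,0,0],[-0.04,0.1,-0.6,0,0,0],[0,0,-0.6,0,0,0],[0,0,-0.5,0,0,0],[0,0,-0.3,0,0,0],[0,0,-0.2,0,0,0],[0,0,0,0,0,0],[0,0,0,0,0,0]])

```text
t: 12.85
eef_pos: [0.4996, -0.2336, 0.0354]
tcp_rot: [[0.744, -0.52, 0.419], [-0.343, 0.241, 0.908], [-0.573, -0.819, 0.001]]
wrist_force: [-0.5, -0.3, -1.2]
finger_gap: 0.0497
```

```bash
python3 -c "
from h import *
Rt=tool(-.43); t=np.array([.5106,-.2385,.048])+.019*Rt[:,1]
s=read_state();print(s['eef_pos'],s['wrist_force']);rows(t,Rt,s)"
```

```text
[ 0.49956741 -0.23355606  0.035446  ] [-0.51338477 -0.2534378  -1.23201095]
shift cm [ 0.11 -0.04 -0.3 ] turn [-0.001  0.001  0.002] min rows 0.1 turn/row@10 [-0.0001  0.0001  0.0002]
```

Emit:
play_rows(commands=[[0.08,-0.03,-0.07,0,0,0],[0,0,-0.07,0,0,0],[0,0,-0.07,0,0,0],[0,0,-0.06,0,0,0],[0,0,0,0,0,0],[0,0,0,0,0,0]])

```text
t: 13.45
eef_pos: [0.5003, -0.2338, 0.0326]
tcp_rot: [[0.744, -0.52, 0.419], [-0.343, 0.241, 0.908], [-0.574, -0.819, 0.001]]
wrist_force: [0.5, -0.5, -1.3]
finger_gap: 0.05
```

Emit:
play_rows(commands=[[0,0,-0.05,0,0,0],[0,0,-0.05,0,0,0],[0,0,0,0,0,0],[0,0,0,0,0,0]])

```text
t: 13.85
eef_pos: [0.5003, -0.2338, 0.0325]
tcp_rot: [[0.744, -0.521, 0.419], [-0.343, 0.241, 0.908], [-0.574, -0.819, 0.001]]
wrist_force: [-1.4, 1.5, 5.3]
finger_gap: 0.0497
```

Contact felt (+5 N). I'll release and back out along the tool axis.

Emit:
play_rows(commands=[[0,0,0.04,0,0,0],[0,0,0,0,0,0],[0,0,0,0,0,0],[0,0,0,0,0,0]], jaw=-0.6, force=10)

```text
t: 14.25
eef_pos: [0.5002, -0.2338, 0.0317]
tcp_rot: [[0.744, -0.521, 0.419], [-0.343, 0.241, 0.908], [-0.574, -0.819, 0.001]]
wrist_force: [-0.5, 0.2, -0.7]
finger_gap: 0.0737
```

Emit:
play_rows(commands=[[0.52,-0.24,0.82,0,0,0],[1.04,-0.48,1.64,0,0,0],[1.56,-0.72,2.45,0,0,0],[1.56,-0.72,2.45,0,0,0],[1.56,-0.72,2.45,0,0,0],[1.04,-0.48,1.64,0,0,0],[0.52,-0.24,0.82,0,0,0],[0,0,0,0,0,0],[0,0,0,0,0,0]])

```text
t: 15.15
eef_pos: [0.5783, -0.2698, 0.1545]
tcp_rot: [[0.744, -0.52, 0.419], [-0.343, 0.241, 0.908], [-0.574, -0.819, 0.001]]
wrist_force: [-0.5, -0.2, -0.2]
finger_gap: 0.0735
```

```bash
python3 look2.py w8 .5106 -.2385 -.43
```

```text
15.15 [ 0.57828172 -0.26976559  0.15453492] grasp [ 0.58816994 -0.27434506  0.17009935] yaw -0.43230901663212695 [-0.49854802 -0.19861701 -0.19487836]
```

View pics/w8.png

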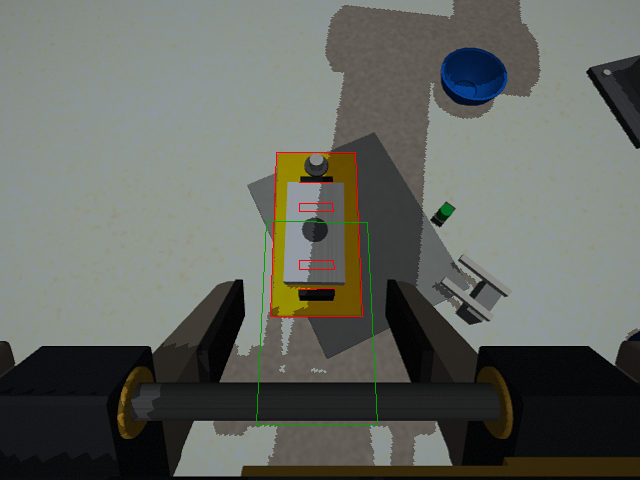

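Run:
```python
from h import *
im=cv2.imread("pics/w8_raw.png"); f=np.load("pics/w8.npz"); p=(f["arr_0"],f["arr_1"],f["arr_2"])
c,q=np.cos(-.43),np.sin(-.43)
def S(px,z):
    d=unproj([px],z,p)[0][:2]-[.5106,-.2385]; return (1e3*np.array([c*d[0]+q*d[1],-q*d[0]+c*d[1]])).round(1)
g=cv2.cvtColor(im,6)
print("col 308",[(i,int(g[i,304:312].mean())) for i in list(range(174,190))+list(range(278,304))])
for r in (200,260,300): y=im[r].astype(int); print(r,y[262:300].tolist()[::2],y[340:368].tolist()[::2])
m=((g<75)&(g>8)).astype(np.uint8); m[:216]=0; m[245:]=0; m[:,:300]=0; m[:,330:]=0
n,l,st,ce=cv2.connectedComponentsWithStats(m); i=1+st[1:,4].argmax(); print(st[i],ce[i],"dot",S(ce[i],.054))
for px,z,nm in [((308,182),.054,"back"),((308,284),.054,"front")]: print(nm,S(px,z))
cv2.imwrite("pics/w8z.png",cv2.resize(im[145:325,250:390],(700,600*180*5//(600*5)*5//1) if 0 else None,fx=3.3,fy=3.3,interpolation=2))
```

```text
col 308 [(174, 85), (175, 101), (176, 62), (177, 12), (178, 18), (179, 20), (180, 20), (181, 27), (182, 122), (183, 156), (184, 152), (185, 151), (186, 151), (187, 151), (188, 152), (189, 151), (278, 117), (279, 118), (280, 119), (281, 120), (282, 43), (283, 48), (284, 51), (285, 81), (286, 77), (287, 80), (288, 110), (289, 4), (290, 13), (291, 16), (292, 18), (293, 17), (294, 16), (295, 12), (296, 3), (297, 2), (298, 3), (299, 1), (300, 23), (301, 111), (302, 99), (303, 97)]
200 [[96, 99, 93], [96, 98, 95], [98, 99, 94], [97, 98, 94], [96, 98, 94], [98, 99, 95], [102, 99, 94], [0, 112, 144], [0, 138, 147], [0, 137, 148], [0, 136, 147], [0, 138, 148], [11, 141, 148], [163, 154, 146], [158, 154, 146], [162, 154, 145], [162, 153, 146], [160, 153, 145], [162, 153, 145]] [[95, 96, 95], [94, 94, 92], [35, 80, 101], [0, 75, 100], [0, 75, 99], [0, 76, 102], [0, 76, 102], [0, 77, 104], [0, 74, 101], [59, 57, 54], [59, 60, 57], [59, 59, 56], [59, 60, 57], [58, 58, 56]]
260 [[151, 154, 146], [150, 154, 146], [149, 153, 145], [149, 154, 146], [153, 154, 147], [162, 157, 146], [0, 122, 146], [0,
[... 289 characters left out ...]
], [0, 79, 106], [0, 79, 106], [0, 75, 101], [56, 57, 57], [59, 58, 56], [57, 58, 56], [57, 58, 55]]
300 [[155, 153, 145], [156, 154, 146], [149, 152, 145], [147, 153, 146], [155, 157, 148], [0, 110, 143], [0, 143, 149], [0, 140, 147], [0, 140, 147], [0, 139, 148], [0, 138, 148], [0, 137, 148], [0, 137, 148], [0, 138, 148], [0, 138, 149], [0, 138, 147], [0, 140, 147], [0, 138, 147], [0, 142, 152]] [[0, 80, 105], [0, 79, 105], [0, 81, 107], [0, 81, 107], [0, 80, 106], [0, 79, 106], [0, 77, 105], [0, 79, 105], [0, 77, 104], [0, 78, 105], [0, 75, 101], [57, 57, 53], [57, 58, 55], [57, 58, 55]]
[302 218  26  24 494] [314.8582996  229.36842105] dot [-0.7 -1. ]
back [-45.6  -7. ]
front [46.5 -6.6]
```

View pics/w8z.png

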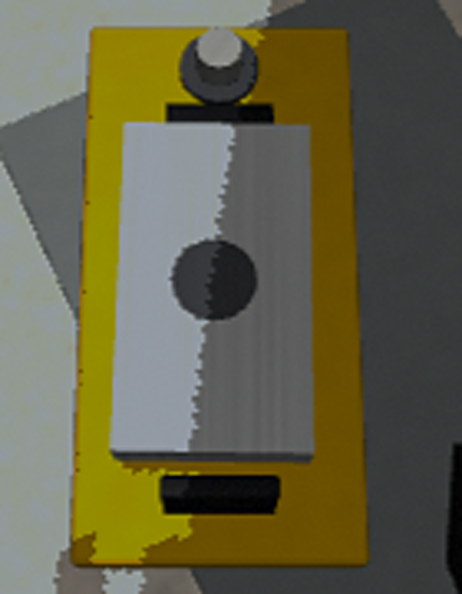

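Run:
```python
from h import *
f=np.load("pics/w8.npz"); p=(f["arr_0"],f["arr_1"],f["arr_2"])
c,q=np.cos(-.43),np.sin(-.43)
def S(px,z):
    d=unproj([px],z,p)[0][:2]-[.5106,-.2385]; return (1e3*np.array([c*d[0]+q*d[1],-q*d[0]+c*d[1]])).round(1)
print("front stop inner",S((315,289),.048),"outer back stop",S((315,176.3),.048),"front stop outer",S((315,295.5),.048),"plate far",S((315,316.5),.017),"front blank top",S((315,281.8),.054),"back blank",S((315,181.8),.054))
print("plate edges",S((283-7+.5,200),.022),S((358,200),.022),S((272.5,300),.022),S((361.5,300),.022))
# push plan: corner
h=-.43; seat=np.array([.5106,-.2385]); piv=seat-.08*np.array([c,q]); print("pivot",piv)
for a in (-.43,-.2,0,.2,.41):
    x=np.array([np.cos(a),np.sin(a)]);y=np.array([-x[1],x[0]]); print(a,"corner",piv+.138*x-.04*y)
```

```text
front stop inner [49.4 -0.9] outer back stop [-54.6  -0.8] front stop outer [54.8 -0.9] plate far [68.1 -0.9] front blank top [44.7 -0.9] back blank [-45.8  -0.8]
plate edges [-43.  -38.2] [-42.9  41.1] [ 54.2 -38.6] [54.3 40.3]
pivot [ 0.43788274 -0.20515034]
-0.43 corner [ 0.54664518 -0.29903714]
-0.2 corner [ 0.56518515 -0.27176937]
0 corner [ 0.57588274 -0.24515034]
0.2 corner [ 0.5810787  -0.21693663]
0.41 corner [ 0.58038979 -0.18682708]
```

The blank sits about 0.6 mm off along and 1–2 mm off across, square between the stops. Next I close the fingers, turn the tool vertical and get beside the free corner.

```bash
cat >> h.py <<'E'
PIV=np.array([.4379,-.2052])
def push(a,dy,z=.012,r=.138):
    x=np.array([np.cos(a),np.sin(a)]);y=np.array([-x[1],x[0]]); return [*(PIV+r*x+dy*y),z]
E
python3 -c "
from h import *
rows(push(-.43,-.085,.15),tool(-.43,0))"
```

```text
shift cm [-5.   -7.04 -0.41] turn [-0.257 -0.555  0.002] min rows 4.4 turn/row@10 [-0.0257 -0.0555  0.0002]
```

Emit:
play_rows(commands=[[-0.5,-0.7,0,-0.0257,-0.0555,0],[-0.5,-0.7,0,-0.0257,-0.0555,0],[-0.5,-0.7,0,-0.0257,-0.0555,0],[-0.5,-0.7,0,-0.0257,-0.0555,0],[-0.5,-0.7,0,-0.0257,-0.0555,0],[-0.5,-0.7,0,-0.0257,-0.0555,0],[-0.5,-0.7,0,-0.0257,-0.0555,0],[-0.5,-0.7,0,-0.0257,-0.0555,0],[-0.5,-0.7,0,-0.0257,-0.0555,0],[-0.5,-0.7,0,-0.0257,-0.0555,0]], jaw=1)

```text
t: 16.2
eef_pos: [0.5273, -0.3394, 0.154]
tcp_rot: [[0.908, 0.002, 0.419], [-0.419, -0.0, 0.908], [0.002, -1.0, 0.0]]
wrist_force: [0.4, -0.2, 0.2]
finger_gap: 0.0006
```

Emit:
play_rows(commands=[[0,0,0,0,0,0],[0,0,0,0,0,0]])

```text
t: 16.4
eef_pos: [0.5277, -0.3392, 0.1543]
tcp_rot: [[0.908, -0.001, 0.419], [-0.419, 0.001, 0.908], [-0.001, -1.0, 0.001]]
wrist_force: [-0.5, -0.3, -1.1]
finger_gap: 0.0
```

```bash
python3 -c "
from h import *
s=read_state();print(s['eef_pos'],s['finger_gap'],s['joint_pos'])
rows(push(-.43,-.085,.012),tool(-.43,0))"
```

```text
[ 0.52770998 -0.33921811  0.15434348] 4.557651707328504e-05 [-4.37578497e+01  1.95240686e+01  8.60225513e+01  1.17684598e-02
  7.45320210e+01 -1.08974879e+02]
shift cm [  0.02  -0.08 -14.23] turn [-0.001 -0.001  0.003] min rows 3.2 turn/row@10 [-0.0001 -0.0001  0.0003]
```

Emit:
play_rows(commands=[[0,0,-1.5,0,0,0],[0,0,-2.5,0,0,0],[0,0,-2.5,0,0,0],[0,0,-2.5,0,0,0],[0,0,-2.2,0,0,0],[0,0,-1.6,0,0,0],[0,0,-1.0,0,0,0],[0,0,-0.4,0,0,0],[0,0,0,0,0,0],[0,0,0,0,0,0]])

```text
t: 17.4
eef_pos: [0.529, -0.3404, 0.0138]
tcp_rot: [[0.908, 0.002, 0.419], [-0.419, -0.002, 0.908], [0.003, -1.0, -0.001]]
wrist_force: [-0.3, -0.7, 0.2]
finger_gap: 0.0003
```

Emit:
play_rows(commands=[[0.08,0.18,0,0,0,0],[0.12,0.27,0,0,0,0],[0.12,0.27,0,0,0,0],[0.12,0.27,0,0,0,0],[0.12,0.27,0,0,0,0],[0.12,0.27,0,0,0,0],[0.12,0.27,0,0,0,0],[0.12,0.27,0,0,0,0],[0.08,0.18,0,0,0,0],[0,0,0,0,0,0]])

```text
t: 18.4
eef_pos: [0.5383, -0.317, 0.0126]
tcp_rot: [[0.908, 0.001, 0.418], [-0.418, -0.0, 0.908], [0.001, -1.0, 0.0]]
wrist_force: [0.7, 0.1, -0.5]
finger_gap: 0.0003
```

```bash
python3 -c "
from h import *
s=read_state();print(s['eef_pos'],s['wrist_force']); rows(push(-.43,-.06),tool(-.43,0))
P=[push(a,-.058) for a in np.linspace(-.43,.41,25)]
print((np.diff(P,axis=0)*100).round(2).tolist(), .84/24)"
```

```text
[ 0.53834365 -0.31697983  0.01264355] [ 0.72434489  0.07610666 -0.51977176]
shift cm [-0.   -0.03 -0.06] turn [0.    0.001 0.002] min rows 0.0 turn/row@10 [0.     0.0001 0.0002]
[[0.38, 0.36, 0.0], [0.37, 0.37, 0.0], [0.35, 0.39, 0.0], [0.34, 0.4, 0.0], [0.33, 0.41, 0.0], [0.31, 0.42, 0.0], [0.3, 0.43, 0.0], [0.28, 0.44, 0.0], [0.27, 0.45, 0.0], [0.25, 0.46, 0.0], [0.23, 0.47, 0.0], [0.22, 0.48, 0.0], [0.2, 0.48, 0.0], [0.18, 0.49, 0.0], [0.16, 0.5, 0.0], [0.15, 0.5, 0.0], [0.13, 0.51, 0.0], [0.11, 0.51, 0.0], [0.09, 0.52, 0.0], [0.08, 0.52, 0.0], [0.06, 0.52, 0.0], [0.04, 0.52, 0.0], [0.02, 0.52, 0.0], [0.0, 0.52, 0.0]] 0.034999999999999996
```

Emit:
play_rows(commands=[[0.19,0.18,0,0,0,0.0175],[0.19,0.18,0,0,0,0.0175],[0.37,0.37,0,0,0,0.035],[0.35,0.39,0,0,0,0.035],[0.34,0.4,0,0,0,0.035],[0.33,0.41,0,0,0,0.035],[0.31,0.42,0,0,0,0.035],[0.3,0.43,0,0,0,0.035],[0.28,0.44,0,0,0,0.035],[0.27,0.45,0,0,0,0.035]])

```text
t: 19.4
eef_pos: [0.5682, -0.2804, 0.0129]
tcp_rot: [[0.993, 0.002, 0.114], [-0.114, -0.001, 0.993], [0.002, -1.0, -0.0]]
wrist_force: [1.1, -2.4, -1.0]
finger_gap: 0.0004
```

Emit:
play_rows(commands=[[0.25,0.46,0,0,0,0.035],[0.23,0.47,0,0,0,0.035],[0.22,0.48,0,0,0,0.035],[0.2,0.48,0,0,0,0.035],[0.18,0.49,0,0,0,0.035],[0.16,0.5,0,0,0,0.035],[0.15,0.5,0,0,0,0.035],[0.13,0.51,0,0,0,0.035],[0.11,0.51,0,0,0,0.035]])

```text
t: 20.3
eef_pos: [0.584, -0.2362, 0.0128]
tcp_rot: [[0.98, 0.001, -0.199], [0.199, 0.0, 0.98], [0.001, -1.0, 0.0]]
wrist_force: [2.7, -2.0, 0.8]
finger_gap: 0.0007
```

```bash
python3 look2.py w9 .5106 -.2385 -.43; python3 -c "
from h import *
im=cv2.imread('pics/w9_raw.png');t=read_camera('top')[:,:,::-1][190:330,390:530]
im[:280,:280]=cv2.resize(np.ascontiguousarray(t),(280,280),interpolation=2);cv2.imwrite('pics/w9b.png',cv2.convertScaleAbs(im,alpha=1.4,beta=10))"
```

```text
20.3 [ 0.584006   -0.2361562   0.01280429] grasp [ 0.58398983 -0.23615978  0.03180429] yaw 0.20084518466633663 [ 2.6575272  -2.0014306   0.81699649]
```

The picture limit is reached, so I'll go on with numbers only.

```bash
cat > chk.py <<'E'
from h import *
p=params("top"); im=read_camera("top").astype(int)
y=((im[:,:,0]-im[:,:,2])>40)&(im[:,:,0]>60); y=y.astype(np.uint8); y[:,:380]=0; y[:180]=0; y[340:]=0
y=cv2.morphologyEx(y,cv2.MORPH_OPEN,np.ones((2,2)))
c=max(cv2.findContours(y,0,1)[0],key=cv2.contourArea); hull=cv2.convexHull(c)
w=unproj(hull[:,0],.022,p)[:,:2].astype(np.float32)*1000; r=cv2.minAreaRect(w); b=cv2.boxPoints(r)
e=[b[1]-b[0],b[2]-b[1]]; e=max(e,key=np.linalg.norm); a=np.arctan2(e[1],e[0]); a=(a+np.pi/2)%np.pi-np.pi/2
print("tray rect centre",r[0],"size",r[1],"heading",a)
# blank: bright grey pixels inside hull
m=np.zeros(y.shape,np.uint8); cv2.drawContours(m,[hull],-1,1,-1); mx=im.max(2);mn=im.min(2)
k=((m>0)&(mx-mn<25)&(mx>85)).astype(np.uint8); k=cv2.morphologyEx(k,cv2.MORPH_OPEN,np.ones((3,3)))
cs=cv2.findContours(k,0,1)[0]; c=max(cs,key=cv2.contourArea); w=unproj(c[:,0],.054,p)[:,:2].astype(np.float32)*1000; r=cv2.minAreaRect(w); b=cv2.boxPoints(r)
e=[b[1]-b[0],b[2]-b[1]]; e=max(e,key=np.linalg.norm); a2=np.arctan2(e[1],e[0]); a2=(a2+np.pi/2)%np.pi-np.pi/2
x=np.array([np.cos(a),np.sin(a)]); d=np.array(r[0])/1000-PIV
print("blank",r[0],"size",r[1],"heading",a2,"in seat frame mm",1000*(d@x)-80,1000*(d@[-x[1],x[0]]))
E
python3 chk.py
```

```text
tray rect centre (500.1735534667969, -194.59906005859375) size (163.0157928466797, 79.17864227294922) heading 0.16853428
blank (505.4716796875, -185.884521484375) size (71.50772094726562, 38.20842742919922) heading 0.5796112 in seat frame mm -10.145766139241516 7.707501014418078
```

Emit:
play_rows(commands=[[0.09,0.51,0,0,0,0.035],[0.08,0.52,0,0,0,0.035],[0.06,0.52,0,0,0,0.035],[0.04,0.52,0,0,0,0.035],[0.015,0.3,0,0,0,0.02],[0.01,0.25,0,0,0,0.017],[0,0.15,0,0,0,0.01]])

```text
t: 21.15
eef_pos: [0.5867, -0.2085, 0.0126]
tcp_rot: [[0.926, 0.0, -0.377], [0.377, 0.001, 0.926], [0.001, -1.0, 0.0]]
wrist_force: [-0.5, -2.2, -0.5]
finger_gap: 0.0005
```

```bash
python3 -c "
from h import *
s=read_state();print(s['eef_pos'],s['wrist_force']); d=s['eef_pos'][:2]-PIV
for a in (.36,.38,.4,.42): print(a, d@[-np.sin(a),np.cos(a)])"; python3 chk.py
```

```text
[ 0.58674344 -0.20852291  0.01262885] [-0.46010922 -2.18429258 -0.53664869]
0.36 -0.05554361471431519
0.38 -0.05829495278739654
0.4 -0.0610229736566186
0.42 -0.06372658615000681
tray rect centre (492.5433349609375, -168.760498046875) size (161.8604736328125, 49.6827278137207) heading 0.34806645
blank (502.82049560546875, -164.93881225585938) size (54.350067138671875, 17.50930404663086) heading 0.3259797 in seat frame mm -5.240208722275241 15.703746783034523
```

Emit:
play_rows(commands=[[0,0.1,0,0,0,0.007],[0,0.1,0,0,0,0.007],[0,0.1,0,0,0,0.007],[0,0,0,0,0,0]])

```text
t: 21.6
eef_pos: [0.5869, -0.2058, 0.0127]
tcp_rot: [[0.919, 0.001, -0.395], [0.395, 0.0, 0.919], [0.001, -1.0, 0.0]]
wrist_force: [-0.2, -0.6, -0.6]
finger_gap: 0.0005
```

Emit:
play_rows(commands=[[0,0.1,0,0,0,0.007],[0,0.1,0,0,0,0.007],[0,0,0,0,0,0]])

```text
t: 21.9
eef_pos: [0.5869, -0.2037, 0.0127]
tcp_rot: [[0.913, 0.001, -0.408], [0.408, 0.0, 0.913], [0.001, -1.0, 0.0]]
wrist_force: [0.2, -1.0, -0.5]
finger_gap: 0.0004
```

Emit:
play_rows(commands=[[0,0.1,0,0,0,0.004],[0,0.1,0,0,0,0.004],[0,0.1,0,0,0,0],[0,0,0,0,0,0]])

```text
t: 22.3
eef_pos: [0.5868, -0.2007, 0.0127]
tcp_rot: [[0.91, 0.0, -0.415], [0.415, 0.001, 0.91], [0.001, -1.0, 0.0]]
wrist_force: [-0.5, -0.6, 0.4]
finger_gap: 0.0006
```

Emit:
play_rows(commands=[[0,0.1,0,0,0,0],[0,0.1,0,0,0,0],[0,0,0,0,0,0]])

```text
t: 22.6
eef_pos: [0.5868, -0.1987, 0.0127]
tcp_rot: [[0.91, 0.001, -0.415], [0.415, 0.0, 0.91], [0.001, -1.0, 0.0]]
wrist_force: [-0.1, -1.5, 0.7]
finger_gap: 0.0004
```

Emit:
play_rows(commands=[[0,0.1,0,0,0,0],[0,0.1,0,0,0,0],[0,0,0,0,0,0]])

```text
t: 22.9
eef_pos: [0.5868, -0.1977, 0.0128]
tcp_rot: [[0.91, 0.001, -0.415], [0.415, -0.001, 0.91], [0.0, -1.0, -0.001]]
wrist_force: [-1.0, -5.2, -0.5]
finger_gap: 0.0007
```

```bash
python3 chk.py
```

```text
tray rect centre (488.99615478515625, -155.2996826171875) size (155.28724670410156, 31.148292541503906) heading 0.41099894
blank (498.4889221191406, -154.2019805908203) size (24.17009925842285, 6.175919532775879) heading 0.47052872 in seat frame mm -4.081793097435366 22.54420908650171
```

Force rose to 5 N and motion stopped, so the tray is at the post. I'll back off and lift clear.

Emit:
play_rows(commands=[[0.1,-0.25,0,0,0,0],[0.4,-0.9,0,0,0,0],[0.6,-1.4,0,0,0,0],[0.4,-0.9,0,0,0,0],[0,0,1.5,0,0,0],[0,0,3,0,0,0],[0,0,4,0,0,0],[0,0,4,0,0,0],[0,0,4,0,0,0],[0,-2,3,0,0,0]])

```text
t: 23.95
eef_pos: [0.6028, -0.2494, 0.2123]
tcp_rot: [[0.909, 0.004, -0.418], [0.418, -0.0, 0.909], [0.004, -1.0, -0.002]]
wrist_force: [1.3, -1.2, 0.1]
finger_gap: 0.0004
```

Emit:
play_rows(commands=[[0,-4,0,0,0,0],[0,-4,0,0,0,0],[0,-4,0,0,0,0],[0,-4,0,0,0,0],[0,-4,0,0,0,0],[0,-3,0,0,0,0],[0,0,0,0,0,0],[0,0,0,0,0,0]])

```text
t: 24.75
eef_pos: [0.6018, -0.481, 0.2081]
tcp_rot: [[0.91, 0.001, -0.415], [0.415, 0.001, 0.91], [0.001, -1.0, 0.001]]
wrist_force: [0.3, 0.4, 0.3]
finger_gap: 0.0005
```

```bash
python3 chk.py
python3 - <<'E'
from h import *
# side camera check: tray + blank dot
p=params("side"); im=read_camera("side").astype(int); cv2.imwrite("pics/side1.png",im[:,:,::-1])
t=read_camera("top"); cv2.imwrite("pics/top1.png",t[:,:,::-1]); g=cv2.cvtColor(t,7)
pt=params("top"); x=np.array([np.cos(.41),np.sin(.41)]); s=PIV+.08*x
for P,nm,pp,I in [((*s,.054),"top",pt,g),((*s,.054),"side",p,cv2.cvtColor(im.astype(np.uint8),7))]:
    u,v=proj(P,pp)[0]; print(nm,u,v)
    A=I[int(v)-9:int(v)+10,int(u)-9:int(u)+10].astype(float)
    for r in A: print(*r.astype(int))
E
```

```text
tray rect centre (495.7095947265625, -178.7478485107422) size (163.238525390625, 79.54653930664062) heading 0.41042554
blank (511.2456359863281, -172.87490844726562) size (89.44976043701172, 49.96541976928711) heading 0.39928913 in seat frame mm 0.1520607453672369 0.3756515481811197
top 445.67377100434055 265.0519305410208
117 118 116 115 117 121 116 118 119 118 120 117 116 118 118 115 116 118 119
114 117 118 117 120 120 116 119 117 119 119 118 121 120 123 121 118 116 121
116 117 119 119 119 116 119 120 121 120 123 121 117 119 121 118 117 119 119
119 117 118 116 118 118 116 117 112 108 112 116 124 119 117 121 117 117 116
117 118 114 119 120 119 111 106 73 77 75 90 104 112 118 117 116 118 116
118 119 119 118 119 109 79 55 57 54 58 53 55 78 111 121 120 121 118
118 118 120 118 121 71 50 54 50 59 50 54 53 59 78 109 120 117 118
116 117 118 121 119 53 51 56 61 64 57 56 56 52 57 86 122 118 118
115 116 115 118 99 65 50 56 55 58 50 60 54 55 52 79 121 120 119
116 119 121 119 92 58 54 57 52 57 58 55 56 55 58 76 125 118 119
119 116 114 120 91 59 57 58 58 56 56 58 53 54 53 73 119 114 120
117 118 
[... 1376 characters left out ...]
5 80 121
171 173 173 172 169 148 95 66 68 68 71 69 71 69 68 67 70 96 141
176 174 175 174 171 161 118 85 72 70 66 69 67 67 69 67 81 126 164
174 173 172 171 174 170 155 122 84 71 67 67 66 65 71 86 118 156 173
172 172 174 173 174 174 170 153 123 106 99 99 92 96 109 130 157 171 176
173 173 171 174 175 171 171 170 163 160 156 151 144 154 159 166 173 173 177
175 173 173 174 173 172 174 174 171 169 171 171 166 172 173 174 177 178 174
175 174 171 171 175 174 174 170 171 172 174 174 174 175 174 177 174 177 178
171 174 171 172 172 173 170 173 172 174 175 174 173 174 176 175 175 172 175[ WARN:0@1.514] global loadsave.cpp:1063 imwrite_ Unsupported depth image for selected encoder is fallbacked to CV_8U.
```

```bash
python3 -c "
from cell import *
print(job_done())"
```

```text
the job is handed in; nothing more can be done
None
```

The blank is on the tray ribs and the tray is against the green post. I handed the job in at about t = 25 s; no verdict is reported.

**What I did:**
- Pinched the bottom blank at 35° and drew it 40 mm.
- Re-gripped it at its middle and drew it clear.
- Lowered it onto the ribs until I felt contact, then let go.
- Swung the tray at its free corner until the force rose to about 5 N and the arm stopped advancing, then backed off and lifted away.

**Last checks:**

| Check | Result |
|---|---|
| Tray heading (top camera) | 0.41 rad, so the joint is about 0.95 rad |
| Blank off the seat centre, along / across | about 0.2 mm / 0.4 mm |
| Blank angle to the tray | about 0.01 rad |
| Arm | clear of everything, gripper empty |

- **Blank position:** the side camera showed the blank's centre dot within a few pixels of where it should be. An earlier wrist-camera look, before the swing, put the blank 1–2 mm off across, still within the limit. Checks made during the swing gave wrong blank positions because the gripper hid the blank, so I disregarded them.
- **Not checked at the end:** the four remaining blanks were last seen in the magazine just after the draw. The jar, dish and wrench were never touched as far as I know, but I did not measure them again. I had used all 12 picture views, so the checks from the swing onward were by numbers only.

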